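# Work the wedge out from under a cylinder head

### The job

Free the wooden wedge jammed under the cylinder head on the teardown stand, so that the head's plate comes down on its stop: work the wedge out with small side-to-side pulls, because a straight tug drags the stand's sliding carriage along, and the carriage must stay within 6 mm of where it is. Lay the wedge in the steel tray and let go of it, then push the stand's lock lever all the way over, away from the robot. Leave the other parts on the bench where they are.

Things in the scene. Friction and masses are not known exactly. Their poses are not given: they have to be found in the camera images.
- stand: Teardown stand, its dark steel bed plate 240 x 170 x 12 mm (plus a 100 x 85 mm pad on the +y side under the lock lever) fixed to the bench; origin at the bench surface, x along the stand, its -x end facing the robot. A steel carriage with a hinged plate (hinge at x = 105, z = 88 mm) lies on it and carries an aluminium cylinder head, about 5 kg. The wedge holds the plate up.
- sole (a point): Middle of the front edge of the carriage's front block, level with its flat top (the sole, 50 mm above the bench, x = -90 to -30 mm of the stand) on which the wedge lies. Two cheeks 15 mm high, x = -90 to -45 mm, with inner faces at y = +-21 mm, bound the wedge sideways.
- plate_bar (a point): Middle of the 12 mm round cross bar (along y, 36 mm long) under the plate, at x = -64 mm of the stand; it presses the wedge onto the sole with about 30 N. Its axis is 69 mm above the bench with the wedge home, and 61 mm (the plate on its stop) once the wedge is out.
- overhang (a point): Lower front edge of the cylinder head, middle: x = -118 mm, z = 100 mm of the stand. The head is 124 mm wide (y), reaches back to x = 67 mm and up to z = 164 mm. It hangs over part of the wedge, so a hand pointing straight down cannot take the tail; fingers leaning 30 to 45 degrees, pointing down and towards the stand's +x, can.
- wedge: Light wooden wedge 120 mm long (x), 28 mm wide (y), 60 g; origin at the centre of its flat underside. Tail at -x, 26 mm high; tip at +x, 9 mm high; top sloping evenly. Starts level on the sole, origin near x = -95, y = 0, z = 50 mm of the stand, axes nearly along the stand's, so the tail stands free 65 mm in front of the sole. It must come about 50 mm towards the stand's -x to be free.
- wedge_tail (a point): Middle of the wedge's thick end face, 10 mm above its underside, 60 mm from the wedge's origin towards -x. A straight pull would take some 35 N (wood on steel, friction about 0.6); but while the tail is being swung sideways, about 7 mm each way, the wedge follows a light pull, some 2 to 3 mm per swing.
- wedge_tip (a point): Middle of the wedge's thin end face, 4.5 mm above its underside, 60 mm from the wedge's origin towards +x.
- carriage (a joint): How far (m) the carriage has been dragged along the bed towards the stand's -x (robot side); 0 at the start. It gives way when pushed or pulled along x with more than 15 N and stays where it is dragged; it cannot move sideways.
- lock (a joint): Angle (rad) of the lock lever: 0 to 0.15 at the start (leaning 0.5 rad towards the stand's -x, the robot side), 1.0 fully over (leaning 0.5 rad towards +x). It moves lightly and stays where it is left.
- lock_tip (a point): Centre of the lever's black ball (26 mm diameter), on a 10 mm bar 80 mm long, pivoted at x = -115, y = +140, z = 34 mm of the stand, swinging in the stand's x-z plane.
- tray: Open sheet-steel tray 190 x 150 mm (x, y), 22 mm high, walls 4 mm, floor 4 mm thick, fixed; origin under its centre. It stands either left or right of the stand; a flat aluminium cover casting of about the same size stands on the other side.
- piston2: Loose bystander: aluminium piston, 66 mm diameter, 50 mm high, upright, origin under it; right of the stand.
- spanner: Loose bystander: a spanner lying right of the stand.
- pulley: Loose bystander: dark steel pulley, 100 mm diameter, 28 mm high, left of the stand.
- bearing: Loose bystander: steel bearing ring, 52 mm diameter, 16 mm high, lying near the robot's base, right of centre.
Not all that is in view belongs to the job. Several things have the shape of the wedge; the one meant has the colours described above.

How it is judged:
On the way, in this order (a step that is already met when the one before it is completed fails the run):
1. the wedge is out from under the head (its tip past the front of the sole or nearly, at least 50 mm from where it was) and the plate is down, the lock lever not yet over (x of wedge_tip in the frame of stand below -0.083 m and height (world z) of plate_bar below 0.0625 m and value of joint lock below 0.5 rad), for 0.1 s.
2. the wedge lies in the tray, released (x of wedge_tip in the frame of tray between -0.095 and 0.095 m and y of wedge_tip in the frame of tray between -0.075 and 0.075 m and z of each of wedge_tip, wedge_tail in the frame of tray below 0.034 m and x of wedge_tail in the frame of tray between -0.095 and 0.095 m and y of wedge_tail in the frame of tray between -0.075 and 0.075 m and contact force between the fingers and wedge below 0.05 N), for 0.2 s.
3. the lock lever is pushed fully over (value of joint lock above 0.9 rad), for 0.1 s.
At the end, for the whole second after the job is handed in: The wedge lies at rest in the tray (both its ends within the tray's outline and no more than 34 mm above the bench), released; the plate is down (the cross bar's axis below 62.5 mm), the lock lever is over (above 0.9 rad) and the carriage is within 6 mm of where it started (all of step 2 and height (world z) of plate_bar below 0.0625 m and value of joint lock above 0.9 rad and linear speed of wedge below 0.02 m/s and value of joint carriage between -0.006 and 0.006 m); the robot touches nothing.
It fails at once if the carriage is dragged or pushed more than 6 mm (value of joint carriage above 0.006 m or value of joint carriage below -0.006 m).
It fails at once if another loose part on the bench is moved by more than 30 mm (distance of any of piston2, spanner, pulley, bearing from where it was at the start of the episode above 0.03 m).
It also fails if it takes over 72 s, if anything falls off the work surface, if the arm or the gripper's body presses on something with over 40 N, if the wrist force passes 120 N, or if a joint passes its speed limit or range.

### The arm

A 6-joint arm with a two-finger parallel gripper is mounted at the origin on the work surface. World frame = base frame: x ahead of the robot, y to its left, z up, the work surface at z = 0. Lengths are in m, angles in rad, forces in N, time in s.
With the tool pointing down it reaches from about 0.25 to 0.775 m from the base axis. Payload 4 kg.
Tool frame: the origin (TCP) lies on the centre line of the jaws, within the pads' length; the fingertips stand 19 mm ahead of it and the grasp point (between the pads) is the TCP; x points along the fingers, z is the direction in which the jaws open and shut, and the axes are right-handed (so a half turn about x gives the same grasp; the last joint's range is limited). The gripper opens to 94 mm and grips with 3 to 60 N. Pads are 16 mm wide; open, the fingers measure 119 mm over their backs; the gripper's body (75 mm by 177 mm) begins 78 mm behind the grasp point.
Start: joints at [-0.103, 0.087, 1.371, -0, 1.684, -0.103], TCP at [0.55, -0, 0.225] pointing down, gripper open.
Joint ranges: [-3.1, 3.1], [-0.76, 2.03], [0.27, 2.55], [-1.08, 4.22], [0.17, 2.65], [-2.57, 2.57]. Speed limits (rad/s): [2.79, 2.79, 3.14, 3.14, 3.14, 3.14].

### API

Orientations are given as [roll, pitch, yaw] about the fixed x, y, z axes, in that order (R = Rz(yaw) Ry(pitch) Rx(roll)).
In Python, from bench import robot, snapshot, camera_params gives the robot as it stands.
- The arm moves only by the tool step_arm, never from a script. Its argument "motion" is text: rows parted by semicolons, each of 7 numbers parted by spaces: the opening in per cent of the stroke, from 0 (shut) to 100 (fully open), then the shift along the tool's x, y, z in cm, then the turn, a rotation vector about the tool's x, y, z in rad. A call has 1 to 20 rows; each row shifts and turns the commanded pose from where the row before left it, along the tool's axes as they then stand; what a row does not reach is not made up. A row lasts 1/12 s, in which the tool goes at most 41.7 mm and 7.16 degrees, less where a joint would pass 70% of its speed; a pose out of reach is approached as far as the arm can. A call with a gripper value outside its range is refused whole. The fingers move at their own pace and stop on an object; the grip force is fixed at half the most. Time passes only in rows, so rows that do not move let the fingers close. It gives the time, the measured TCP pose, the force and the opening at its end, in the units of the state.
- robot.get_obs(): the state, without advancing time (a new reading comes with each control period).
- snapshot(name): name is "scene" or "side" or "wrist"; returns the picture (420x560x3 uint8, red, green, blue); there is no depth.
- camera_params(name): a dict with "fx", "fy", "cx", "cy" (pixels), "D" ([k1, k2, p1, p2, k3] as OpenCV has them; the pictures are not rectified), "R" (3x3) and "t" (3): a world point X has camera coordinates R X + t. Camera axes: x right, y down, z forward; pixel columns grow to the right and rows downward; lengths in m; the calibration is good to about 2 mm. A picture is of the moment at which its call begins: read the wrist's pose just before it. camera_params takes no time and is no camera call; for the wrist camera it gives the pose at the moment of the call.
- robot.close_job(): hands the job in, once; it reports no verdict.
The state is a dict: "time": time; "joint_positions": joint angles; "qvel": joint speeds; "joint_torque": joint torques, N m; "tool_pos": TCP position; "ee_rot": TCP orientation; "wrist_force": force on the tool from outside, world axes, zero at the start; "wrist_torque": the same for the moment, N m; "width": finger opening in m.
Only numpy, scipy, OpenCV 4.12 (cv2) and the standard library are available. Lean on these libraries where they do the work, as an engineer would, in place of code of your own. Each camera call takes 0.05 s, during which the arm holds its last target.

## Working session

There is one attempt and no reset: what is moved stays moved. The work goes in short steps, Python scripts to look and compute and a tool call to move; the robot and the scene stay as the last step left them, time stands still between calls to the robot, and variables do not carry over. Pictures are saved under pics/ and viewed, and the job is handed in when it is done.

Besides the shell and the picture viewer there is one more tool, called after "Call:" as name(argument=value, ...) on one line, values as JSON. step_arm: Moves the arm, as the interface text tells. Its arguments: {"type":"object","properties":{"motion":{"type":"string"}},"required":["motion"]}

```bash
mkdir -p pics; ls
python3 - <<'E'
from bench import robot, snapshot, camera_params
import cv2
print(robot.get_obs())
for n in ["scene","side","wrist"]:
    im=snapshot(n); cv2.imwrite(f"pics/{n}0.png",im[:,:,::-1]); p=camera_params(n); print(n,p)
E
```

```text
pics
{'time': 0.0, 'joint_positions': array([-1.03091178e-01,  8.79670988e-02,  1.37221831e+00,  4.72510267e-05,
        1.68359882e+00, -1.03124621e-01]), 'qvel': array([ 0.00049574,  0.00138482,  0.00112376,  0.00053625,  0.0001378 ,
       -0.00134445]), 'joint_torque': array([ 1.28542815e-03, -3.40182602e+01, -3.02423716e+01,  7.18220207e-02,
        3.29729996e-02, -1.13141955e-04]), 'tool_pos': array([5.49505301e-01, 6.70668853e-05, 2.23315756e-01]), 'ee_rot': array([3.01704275, 1.56860425, 3.01708146]), 'wrist_force': array([-0.85957393,  0.01069014,  0.45337765]), 'wrist_torque': array([ 0.0145075 ,  0.05592861, -0.02854868]), 'width': 0.09398701658763015}
scene {'fx': 532.7468457946243, 'fy': 532.7468457946243, 'cx': 279.7762254596139, 'cy': 210.5354194048139, 'D': array([0.03267562, 0.        , 0.        , 0.        , 0.        ]), 'R': array([[-0.87447939,  0.48502574,  0.00598581],
       [ 0.39554288,  0.72018021, -0.56998798],
       [-0.2807697 , -0.49607509, -0.82163123]]), 't': array([ 0.46899876, -0.15870382,  1.31444707])}
side {'fx': 394.06148148741255, 'fy': 394.06148148741255, 'cx': 278.4155188660068, 'cy': 202.1444492074589, 'D': array([-0.08439412,  0.        ,  0.        ,  0.        ,  0.        ]), 'R': array([[ 0.93168284, -0.36292316, -0.0159334 ],
       [-0.26674344, -0.65368174, -0.70820062],
       [ 0.24660703,  0.6640685 , -0.70583143]]), 't': array([-0.51688378,  0.1993712 ,  0.74580324])}
wrist {'fx': 341.24644425343234, 'fy': 341.24644425343234, 'cx': 282.02114475599217, 'cy': 205.94886903777257, 'D': array([0.02801672, 0.        , 0.        , 0.        , 0.        ]), 'R': array([[ 9.99998854e-01,  2.05870001e-04, -1.50014041e-03],
       [ 6.18258487e-04, -9.59881566e-01,  2.80405059e-01],
       [-1.38223013e-03, -2.80405665e-01, -9.59880593e-01]]), 't': array([-0.54918966, -0.02949642,  0.39152857])}
```

View pics/scene0.png

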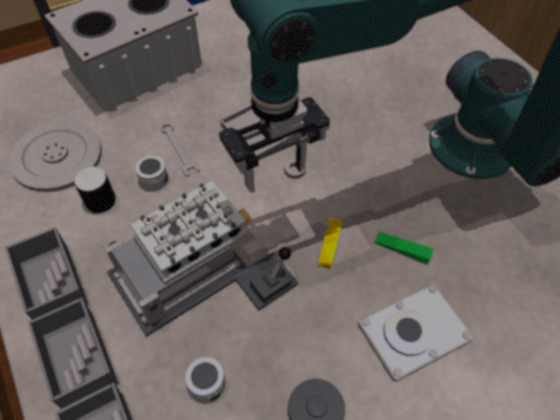

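View pics/side0.png

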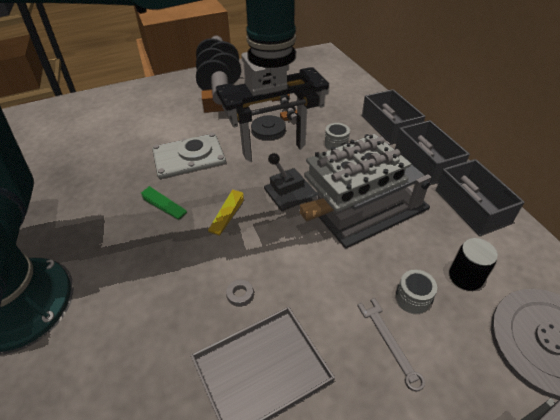

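View pics/wrist0.png

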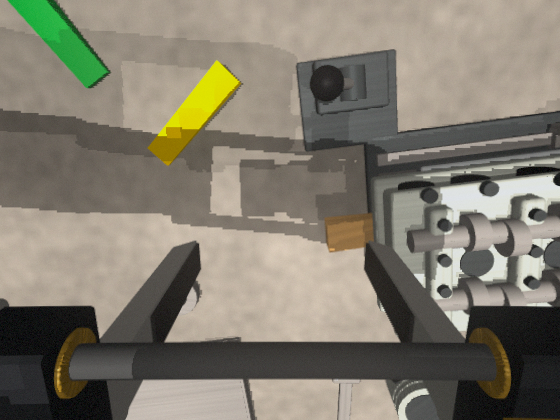

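The wedge tail shows at wrist (348,232) and side (315,209). The lever ball is at wrist (327,83), scene (285,253) and side (274,159). The tray is on the right, around side (262,370). I'll zoom in to measure these.

```bash
cat > h.py <<'E'
from bench import robot, snapshot, camera_params
import cv2, numpy as np
def K(p): return np.array([[p['fx'],0,p['cx']],[0,p['fy'],p['cy']],[0,0,1]])
def ray(p,uv):
    n=cv2.undistortPoints(np.array([[uv]],float),K(p),p['D'])[0,0]
    R=np.array(p['R']);C=-R.T@p['t'];d=R.T@np.array([n[0],n[1],1]);return C,d/np.linalg.norm(d)
def onz(p,uv,z):
    C,d=ray(p,uv);return C+d*(z-C[2])/d[2]
def proj(p,X):
    r,_=cv2.Rodrigues(np.array(p['R']));q,_=cv2.projectPoints(np.array(X,float).reshape(-1,1,3),r,np.array(p['t'],float),K(p),p['D']);return q[:,0]
def tri(*prs):
    A=np.zeros((3,3));b=np.zeros(3);L=[]
    for p,uv in prs:
        C,d=ray(p,uv);M=np.eye(3)-np.outer(d,d);A+=M;b+=M@C;L.append((C,M))
    X=np.linalg.solve(A,b);return X,[float(np.linalg.norm(M@(X-C))) for C,M in L]
E
python3 - <<'E'
import cv2
def crop(n,x0,y0,x1,y1,s):
    im=cv2.imread(f"pics/{n}0.png")[y0:y1,x0:x1]
    im=cv2.convertScaleAbs(im,alpha=1.5,beta=20)
    cv2.imwrite(f"pics/{n}0c.png",cv2.resize(im,None,fx=s,fy=s,interpolation=cv2.INTER_NEAREST))
crop("wrist",290,40,560,280,2.9)
crop("scene",100,170,310,330,3.8)
crop("side",180,140,440,290,3)
E
```

```text
(no output)
```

View pics/wrist0c.png

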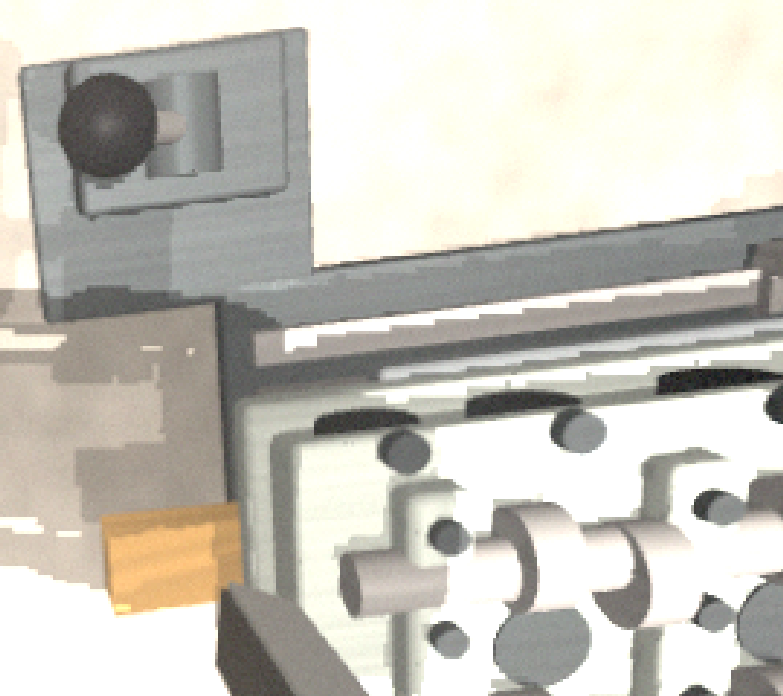

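View pics/scene0c.png

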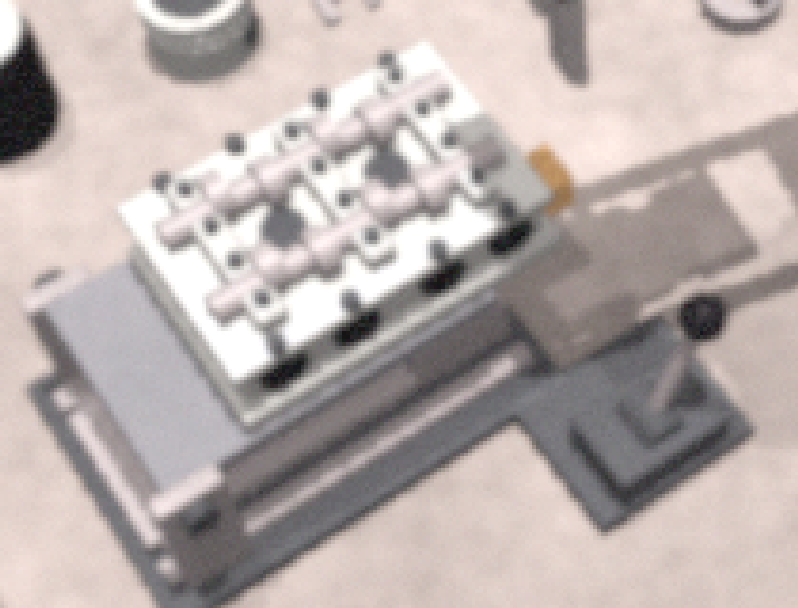

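View pics/side0c.png

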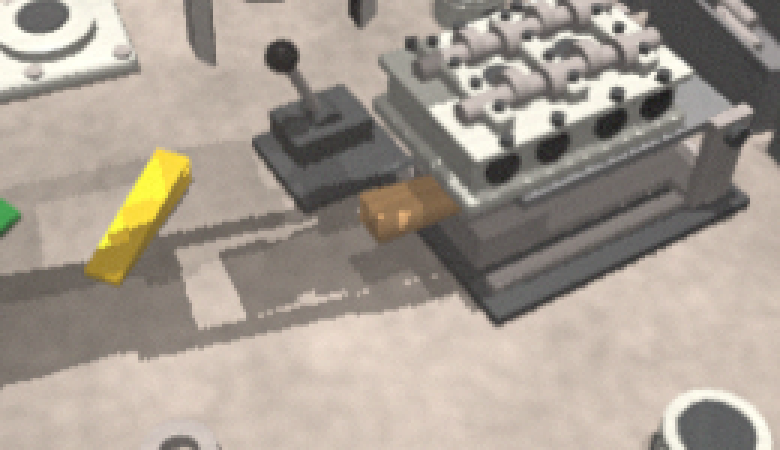

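```bash
cat > m1.py <<'E'
from h import *
pw,ps,pd=[camera_params(n) for n in("wrist","scene","side")]
w=lambda u,v:(290+u/2.9,40+v/2.9); s=lambda u,v:(100+u/3.8,170+v/3.8); d=lambda u,v:(180+u/3,140+v/3)
def fit(L,W):
    L=np.array(L);W=np.array(W);a=L-L.mean(0);b=W-W.mean(0)
    th=np.arctan2((a[:,0]*b[:,1]-a[:,1]*b[:,0]).sum(),(a*b).sum());R=np.array([[np.cos(th),-np.sin(th)],[np.sin(th),np.cos(th)]])
    t=W.mean(0)-R@L.mean(0);return th,t,np.round(((R@L.T).T+t-W)*1e3,1)
L=[(-.165,.17),(-.065,.17),(-.065,.085),(-.165,.085),(-.12,.085)]
Wp=[onz(pw,w(*q),.012)[:2] for q in[(23,67),(305,30),(312,268),(47,320),(218,303)]]
print(fit(L,Wp))
L2=[(-.165,.17),(-.065,.17),(-.065,.085),(-.165,.085),(-.12,-.085),(.12,.085)]
Sp=[onz(ps,s(*q),.012)[:2] for q in[(752,425),(610,525),(520,418)]]
print(fit(L2[:3],Sp))
Dp=[onz(pd,d(*q),.012)[:2] for q in[(253,143),(308,207),(412,160),(498,318),(747,200)]]
print(fit([(-.165,.17),(-.165,.085),(-.12,.085),(-.12,-.085),(.12,-.085)],Dp))
print("ball",tri((pw,w(108,125)),(ps,s(702,316)),(pd,d(281,55))))
print("wedge tail top corners",onz(pw,w(102,517),.076),onz(pw,w(115,608),.076))
print("side tail corners top L,R; bottom", onz(pd,d(360,196),.076),onz(pd,d(374,217),.076))
E
python3 m1.py
```

```text
(np.float64(0.17632291835175373), array([ 0.75753503, -0.01900214]), array([[  0.1,  -3.4],
       [  2.3,   2.9],
       [  6.8,  -1.2],
       [  4.8,  -0. ],
       [-14. ,   1.7]]))
(np.float64(0.163495961440465), array([ 0.74921999, -0.01748842]), array([[-3.5,  0.7],
       [ 1.5,  2.6],
       [ 2. , -3.2]]))
(np.float64(0.15725750566840532), array([ 0.76812467, -0.02144038]), array([[ 15.1,   5. ],
       [ 13.9,   4.5],
       [-37.2,  -5.5],
       [  2.1,  -6.1],
       [  6.1,   2.1]]))
ball (array([0.58286503, 0.09868902, 0.10887577]), [0.0008604695504602195, 0.0016151337863165851, 0.0007952124176455726])
wedge tail top corners [ 0.59019065 -0.0203145   0.076     ] [ 0.59567682 -0.05246085  0.076     ]
side tail corners top L,R; bottom [ 0.59279369 -0.02937808  0.076     ] [ 0.59360402 -0.05140111  0.076     ]
```

Run:
```python
import cv2
def crop(n,k,x0,y0,x1,y1,s):
    im=cv2.imread(f"pics/{n}0.png")[y0:y1,x0:x1]
    im=cv2.convertScaleAbs(im,alpha=2.2,beta=20)
    cv2.imwrite(f"pics/{k}.png",cv2.resize(im,None,fx=s,fy=s,interpolation=cv2.INTER_CUBIC))
crop("side","sd1",255,170,435,255,4.4)
crop("scene","sc1",100,230,300,335,4)
```

```text
(no output)
```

View pics/sd1.png

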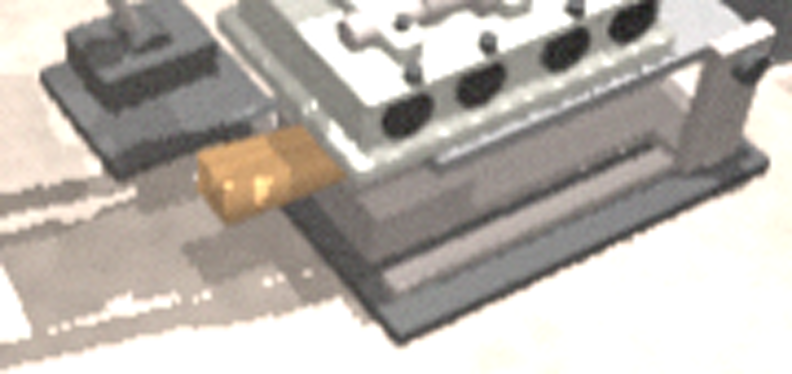

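View pics/sc1.png

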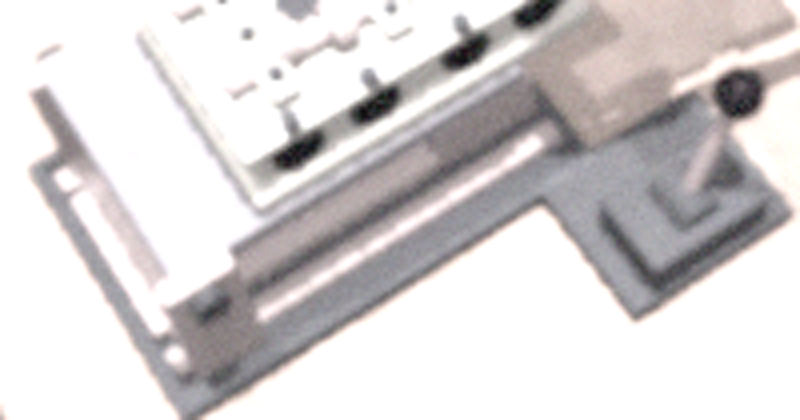

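```bash
cat > m2.py <<'E'
from m1 import *
print('---')
A=[]
for p,uv,l in [(pd,(345.5,245),(-.12,-.085)),(pd,(429.1,206.4),(.12,-.085)),
 (ps,(108.75,271.25),(.12,-.085)),(ps,(147,333),(.12,.085)),(ps,(235.75,279.5),(-.065,.085)),(ps,(258.75,308),(-.065,.17)),(ps,(297.5,282.5),(-.165,.17)),
 (pw,w(23,67),(-.165,.17)),(pw,w(305,30),(-.065,.17)),(pw,w(312,268),(-.065,.085)),(pw,w(47,320),(-.165,.085)),(pd,(281.8,208.6),(-.165,.085)),(pd,(264.5,187),(-.165,.17))]:
    A.append((l,onz(p,uv,.012)[:2]))
print(fit([a[0] for a in A[:4]],[a[1] for a in A[:4]]))
th,t,r=fit([a[0] for a in A],[a[1] for a in A]);print(th,t);print(r)
R=np.array([[np.cos(th),-np.sin(th)],[np.sin(th),np.cos(th)]])
print([np.round(R.T@(a[1]-t),4) for a in A])
E
python3 m2.py | sed '1,/---/d'
```

```text
(np.float64(0.12802939785023548), array([ 0.76387509, -0.01852071]), array([[-5.4, -2.8],
       [-0.8,  0.6],
       [ 3.7, -1.5],
       [ 2.5,  3.8]]))
0.16788553155638028 [ 0.75592943 -0.02014901]
[[-9.3 -8.7]
 [-6.1  4.2]
 [-1.6  2.1]
 [-9.5  6.4]
 [ 6.9 -4.1]
 [ 4.6  1.5]
 [ 1.1 -3.7]
 [-0.3 -2.9]
 [ 2.   2.6]
 [ 5.8 -1.7]
 [ 3.7  0.3]
 [ 2.5  2. ]
 [ 0.2  2.2]]
[array([-0.1094, -0.078 ]), array([ 0.1253, -0.0902]), array([ 0.1212, -0.0873]), array([0.1283, 0.0771]), array([-0.0711,  0.0902]), array([-0.0698,  0.1693]), array([-0.1655,  0.1739]), array([-0.1642,  0.1728]), array([-0.0674,  0.1678]), array([-0.0704,  0.0877]), array([-0.1687,  0.0853]), array([-0.1678,  0.0835]), array([-0.1655,  0.1679])]
```

```bash
cat >> m2.py <<'E'
print("+++")
th=.127
R=np.array([[np.cos(th),-np.sin(th)],[np.sin(th),np.cos(th)]])
t=np.mean([a[1]-R@a[0] for a in A[:4]],0);print(t)
print([np.round(R.T@(a[1]-t),4) for a in A])
S=lambda X:np.append(R.T@(np.array(X)[:2]-t),X[2])
print("ball",S(tri((pw,w(108,125)),(ps,s(702,316)),(pd,d(281,55)))[0]))
# wedge tail top corners
print("tailw",S(onz(pw,w(102,517),.076)),S(onz(pw,w(115,608),.076)))
print("edges under head", [S(onz(pw,w(*q),.074)) for q in[(238,503),(243,597)]])
q=lambda u,v:(255+u/4.4,170+v/4.4)
print("tail side cam topL,topR z76; botR z50",S(onz(pd,q(198,158),.076)),S(onz(pd,q(222,185),.076)),S(onz(pd,q(226,221),.05)),S(onz(pd,q(200,178),.05)))
# head front lower edge corners z=.1
print("head side", S(onz(pd,q(355,178),.1)),S(onz(pd,q(222,20),.1)))
E
python3 m2.py | sed '1,/+++/d'
```

```text
[ 0.76391063 -0.01845388]
[array([-0.1142, -0.0831]), array([ 0.1208, -0.0856]), array([ 0.1166, -0.083 ]), array([0.1169, 0.0816]), array([-0.0829,  0.0866]), array([-0.0848,  0.1657]), array([-0.1806,  0.1663]), array([-0.1792,  0.1653]), array([-0.0823,  0.1642]), array([-0.0821,  0.084 ]), array([-0.1802,  0.0777]), array([-0.1792,  0.0759]), array([-0.1804,  0.1603])]
ball [-0.16475034  0.1391305   0.10887577]
tailw [-0.17255657  0.02015755  0.076     ] [-0.1711862  -0.01242479  0.076     ]
edges under head [array([-0.1279021 ,  0.01869452,  0.074     ]), array([-0.12803696, -0.01467831,  0.074     ])]
tail side cam topL,topR z76; botR z50 [-0.17198182  0.00939438  0.076     ] [-0.1712851  -0.01120754  0.076     ] [-0.16829158 -0.01158167  0.05      ] [-0.16451799  0.01886581  0.05      ]
head side [-0.12987553 -0.05593515  0.1       ] [-0.12558877  0.06528568  0.1       ]
```

```bash
cat >> m2.py <<'E'
print("===")
for q_ in[(102,517),(238,503)]: print(onz(pw,w(*q_),.05),S(onz(pw,w(*q_),.05)))
for q_ in[(117,600),(117,612),(243,597)]: print(onz(pw,w(*q_),.075),S(onz(pw,w(*q_),.075)))
im=cv2.imread("pics/wrist0.png")
sub=cv2.resize(im[205:260,315:380],None,fx=10,fy=10,interpolation=cv2.INTER_NEAREST);cv2.imwrite("pics/wz.png",cv2.convertScaleAbs(sub,alpha=1.3))
im=cv2.imread("pics/side0.png")
sub=cv2.resize(im[190:230,292:345],None,fx=14,fy=14,interpolation=cv2.INTER_NEAREST);cv2.imwrite("pics/wz2.png",cv2.convertScaleAbs(sub,alpha=1.3))
E
python3 m2.py | sed '1,/===/d'
```

```text
[ 0.59361274 -0.02893705  0.05      ] [-0.17025416  0.01117099  0.05      ]
[ 0.64126099 -0.02369138  0.05      ] [-0.12232524  0.01033935  0.05      ]
[ 0.59638558 -0.04999027  0.075     ] [-0.17017023 -0.01006387  0.075     ]
[ 0.59655552 -0.05435372  0.075     ] [-0.17055433 -0.0144137   0.075     ]
[ 0.63847615 -0.048808    0.075     ] [-0.12826889 -0.01422227  0.075     ]
```

View pics/wz.png

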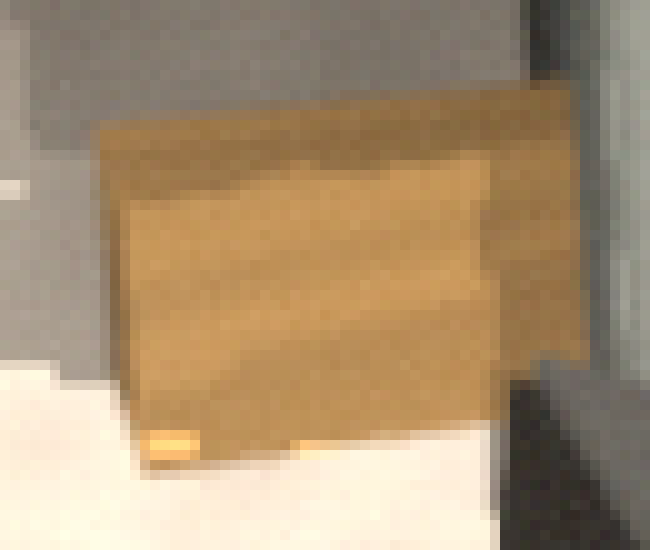

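View pics/wz2.png

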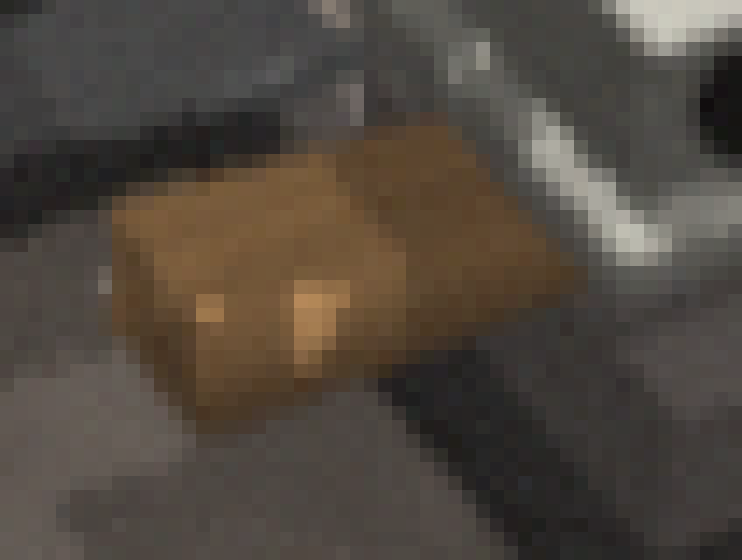

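```bash
cat >> m2.py <<'E'
print("###")
for uv,z in[((327.7,225),.076),((329.7,251.3),.076),((325,217.5),.05)]: print('w',onz(pw,uv,z),S(onz(pw,uv,z)))
for uv,z in[((300,204.8),.076),((306.3,215),.076),((306.6,221),.05)]: print('s',onz(pd,uv,z),S(onz(pd,uv,z)))
print(tri((pw,(327.7,225)),(pd,(300,204.8))))
print(tri((pw,(329.7,251.3)),(pd,(306.3,213))))
# tray corners (outer top) from side
E
python3 m2.py | sed '1,/###/d'
python3 - <<'E'
import cv2
im=cv2.imread("pics/side0.png")[300:420,180:350];cv2.imwrite("pics/tr.png",cv2.resize(cv2.convertScaleAbs(im,alpha=1.6),None,fx=4.5,fy=4.5,interpolation=cv2.INTER_CUBIC))
E
```

```text
w [ 0.59283464 -0.02705732  0.076     ] [-0.17078791  0.01313414  0.076     ]
w [ 0.59578695 -0.05419412  0.076     ] [-0.1712965  -0.01415805  0.076     ]
w [ 0.59340618 -0.02809842  0.05      ] [-0.17035283  0.01202903  0.05      ]
s [ 0.59341577 -0.02794748  0.076     ] [-0.1703242   0.01217755  0.076     ]
s [ 0.59363486 -0.0594806   0.076     ] [-0.17410083 -0.01912936  0.076     ]
s [ 0.59800392 -0.05344023  0.05      ] [-0.16900189 -0.01369102  0.05      ]
(array([ 0.59328685, -0.02738174,  0.0753803 ]), [0.0003710870259043676, 0.00037108702590404977])
(array([ 0.59588647, -0.05427152,  0.07588116]), [8.278995669703969e-05, 8.278995669697312e-05])
```

View pics/tr.png

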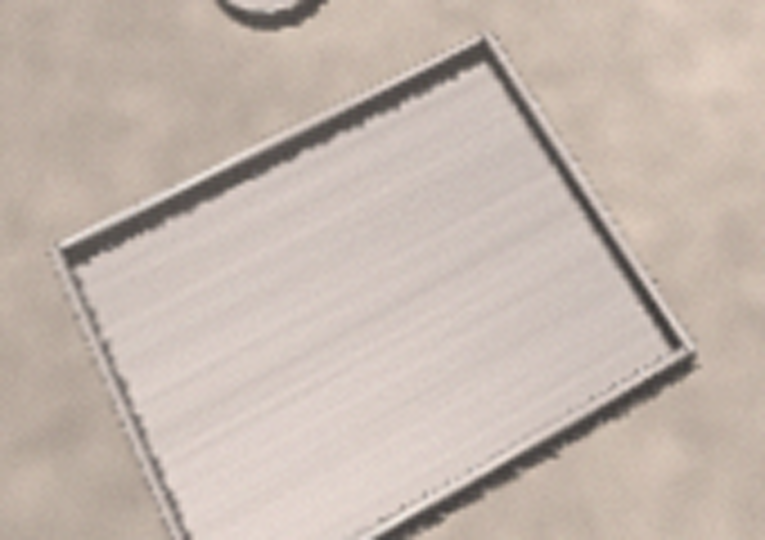

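```bash
cat >> h.py <<'E'
from scipy.spatial.transform import Rotation as Ro
def pose():
    o=robot.get_obs();return np.array(o['tool_pos']),Ro.from_euler('xyz',o['ee_rot']),o
def target_R(yaw,lean,flip=1):
    x=np.array([np.sin(lean)*np.cos(yaw),np.sin(lean)*np.sin(yaw),-np.cos(lean)])
    z=flip*np.array([-np.sin(yaw),np.cos(yaw),0]);return Ro.from_matrix(np.c_[x,np.cross(z,x),z])
E
python3 - <<'E'
from h import *
p,R,o=pose();print(R.as_matrix().round(3))
for f in(1,-1):
    T=target_R(.12,np.radians(40),f);print(f,(R.inv()*T).as_rotvec().round(3)); 
    T=target_R(.12,0,f);print(f,(R.inv()*T).as_rotvec().round(3)); 
pd=camera_params("side")
c=[onz(pd,(180+u/4.5,300+v/4.5),.022) for u,v in[(60,247),(487,37),(692,352)]]
print(c, np.linalg.norm(c[1]-c[0]),np.linalg.norm(c[2]-c[1]),(c[0]+c[2])/2, np.arctan2(*(c[1]-c[0])[[1,0]]))
E
```

```text
[[-0.002  0.     1.   ]
 [ 0.     1.    -0.   ]
 [-1.     0.    -0.002]]
1 [-1.614 -0.589 -0.523]
1 [-1.691e+00 -1.000e-03 -2.000e-03]
-1 [ 1.387 -0.506  0.57 ]
-1 [ 1.451e+00 -1.000e-03  1.000e-03]
[array([ 0.30974692, -0.23698261,  0.022     ]), array([ 0.49113002, -0.2133508 ,  0.022     ]), array([ 0.5107003 , -0.35820476,  0.022     ])] 0.18291607319817116 0.14616999208077233 [ 0.41022361 -0.29759368  0.022     ] 0.12955694447111601
```

Call:
step_arm(motion="100 0.4 0 0 0.121 0 0;100 0.4 0 0 0.121 0 0;100 0.4 0 0 0.121 0 0;100 0.4 0 0 0.121 0 0;100 0.4 0 0 0.121 0 0;100 0.4 0 0 0.121 0 0;100 0.4 0 0 0.121 0 0;100 0.4 0 0 0.121 0 0;100 0.4 0 0 0.121 0 0;100 0.4 0 0 0.121 0 0;100 0.4 0 0 0.121 0 0;100 0.4 0 0 0.121 0 0;100 0 0 0.7 0 0 0.117;100 0 0 0.7 0 0 0.117;100 0 0 0.7 0 0 0.117;100 0 0 0.7 0 0 0.117;100 0 0 0.7 0 0 0.117;100 0 0 0.7 0 0 0.117;100 0 0 0 0 0 0;100 0 0 0 0 0 0")

```text
time: 1.82
tool_pos: [0.5528, -0.0418, 0.1739]
ee_rot: [1.574, 0.874, 0.119]
wrist_force: [0.7, 1.3, 1.3]
width: 0.094
```

```bash
cat > rel.py <<'E'
import sys
from h import *
def rel(G,T):
    p,R,o=pose();print("t",o['time'],"p",p.round(4),"F",np.round(o['wrist_force'],1),"w",round(o['width'],4),"j",np.round(o['joint_positions'],2))
    print("x axis",R.as_matrix()[:,0].round(3))
    print("shift cm",(R.inv().apply(np.array(G)-p)*100).round(2),"rot",(R.inv()*T).as_rotvec().round(3))
E
python3 - <<'E'
from rel import *
T=target_R(.12,np.radians(40),-1);d=T.as_matrix()[:,0]
G=np.array([.6094,-.0388,.068])
rel(G-.09*d,T);rel(G,T)
im=snapshot("wrist");cv2.imwrite("pics/w1.png",im[:,:,::-1])
im=snapshot("side");cv2.imwrite("pics/s1.png",im[:,:,::-1])
E
```

```text
t 1.8167 p [ 0.5528 -0.0418  0.1739] F [0.7 1.3 1.3] w 0.094 j [-0.36 -0.33  2.    0.4   0.87  0.93]
x axis [ 0.637  0.076 -0.767]
shift cm [ 2.75 -2.47  0.39] rot [-0.004  0.     0.001]
t 1.8167 p [ 0.5528 -0.0418  0.1739] F [0.7 1.3 1.3] w 0.094 j [-0.36 -0.33  2.    0.4   0.87  0.93]
x axis [ 0.637  0.076 -0.767]
shift cm [11.75 -2.46  0.38] rot [-0.004  0.     0.001]
```

View pics/w1.png

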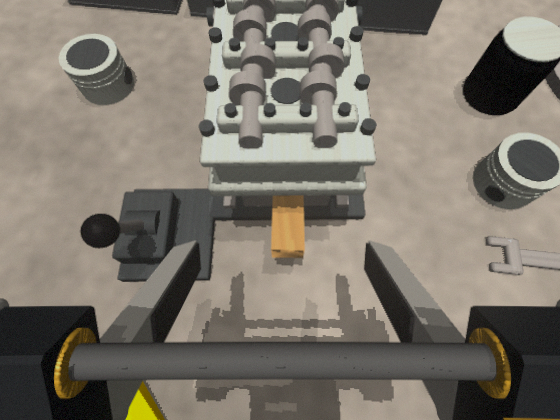

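View pics/s1.png

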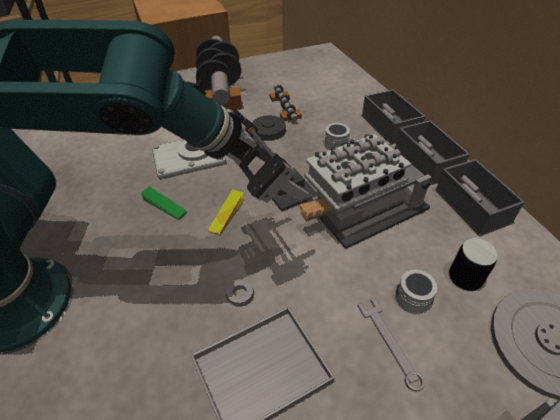

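Run:
```python
from rel import *
import cv2
im=cv2.imread("pics/w1.png")
hsv=cv2.cvtColor(im,cv2.COLOR_BGR2HSV);m=cv2.inRange(hsv,(8,100,60),(22,255,255));m[:190]=0;m[290:]=0;m[:,:240]=0;m[:,340:]=0
for r in range(200,264,4):
    x=np.where(m[r])[0]
    if len(x):print(r,x.min(),x.max(),im[r,288])
p=camera_params("wrist");P,R,o=pose()
for uv in[(271,246),(304.5,246)]: print(onz(p,uv,.076), (R.inv().apply(onz(p,uv,.076)-P)*100).round(2))
```

```text
200 273 302 [ 50  78 100]
204 272 303 [ 51  80 103]
208 272 303 [ 81 131 171]
212 272 304 [ 85 143 188]
216 272 304 [ 90 157 206]
220 271 303 [ 92 158 208]
224 271 304 [ 95 161 206]
228 272 303 [ 92 161 205]
232 272 303 [ 96 163 204]
236 272 304 [ 99 169 209]
240 271 304 [ 97 165 207]
244 271 304 [ 99 167 206]
248 271 304 [ 98 167 205]
252 272 303 [ 72 118 158]
256 272 302 [ 57  92 121]
[ 0.60032239 -0.0279042   0.076     ] [10.77 -3.2  -0.89]
[ 0.6036926  -0.05604047  0.076     ] [10.77 -3.2   1.94]
```

Call:
step_arm(motion="100 0.5 -0.82 0.15 0 0 0;100 0.5 -0.82 0.15 0 0 0;100 0.5 -0.82 0.15 0 0 0;100 1.5 0 0 0 0 0;100 1.5 0 0 0 0 0;100 1.5 0 0 0 0 0;100 1.5 0 0 0 0 0;100 1.5 0 0 0 0 0;100 1 0 0 0 0 0;100 1 0 0 0 0 0;100 0.75 0 0 0 0 0;100 0 0 0 0 0 0;100 0 0 0 0 0 0")

```text
time: 3.0
tool_pos: [0.612, -0.0392, 0.0699]
ee_rot: [1.572, 0.87, 0.12]
wrist_force: [0.3, -0.4, 0.3]
width: 0.0942
```

Run:
```python
from rel import *
T=target_R(.12,np.radians(40),-1)
rel(np.array([.6094,-.0388,.068]),T)
im=snapshot("wrist");cv2.imwrite("pics/w2.png",im[:,:,::-1])
```

```text
t 3.0 p [ 0.612  -0.0392  0.0699] F [ 0.3 -0.4  0.3] w 0.0942 j [-0.3  -0.06  2.01  0.49  0.6   0.83]
x axis [ 0.64   0.077 -0.765]
shift cm [-0.02 -0.31 -0.07] rot [-0.001 -0.    -0.002]
```

View pics/w2.png

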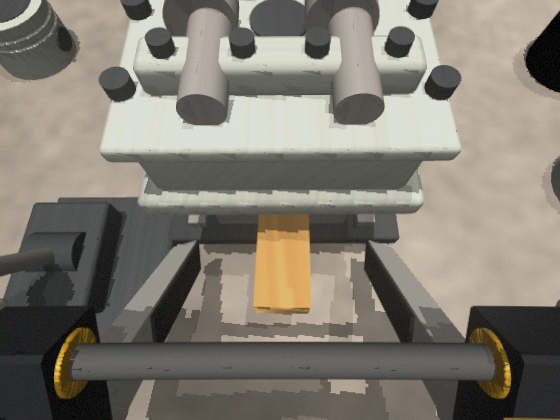

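Call:
step_arm(motion="80 0 -0.2 0 0 0 0;50 0 0 0 0 0 0;40 0 0 0 0 0 0;20 0 0 0 0 0 0;0 0 0 0 0 0 0;0 0 0 0 0 0 0;0 0 0 0 0 0 0;0 0 0 0 0 0 0;0 0 0 0 0 0 0")

```text
time: 3.8
tool_pos: [0.6107, -0.0396, 0.0696]
ee_rot: [1.571, 0.869, 0.119]
wrist_force: [-0.1, 0.2, -0.5]
width: 0.0374
```

Run:
```python
from rel import *
p,R,o=pose();print(p,o['width'],o['wrist_force'],o['wrist_torque'])
# tool-frame components of stand -x pull and lateral
for yaw in(.12,):
    print(R.inv().apply([-np.cos(yaw),-np.sin(yaw),0]).round(3),R.inv().apply([-np.sin(yaw),np.cos(yaw),0]).round(3),R.inv().apply([0,0,1]).round(3))
im=snapshot("side");cv2.imwrite("pics/s2.png",cv2.resize(im[140:290,180:440,::-1],None,fx=3,fy=3))
```

```text
[ 0.61070678 -0.03959416  0.06960506] 0.0374120929230562 [-0.11039488  0.23387574 -0.50173976] [ 0.02716038  0.33650336 -0.06301855]
[-0.646 -0.764  0.001] [-0.001 -0.001 -1.   ] [-0.764  0.646  0.   ]
```

View pics/s2.png

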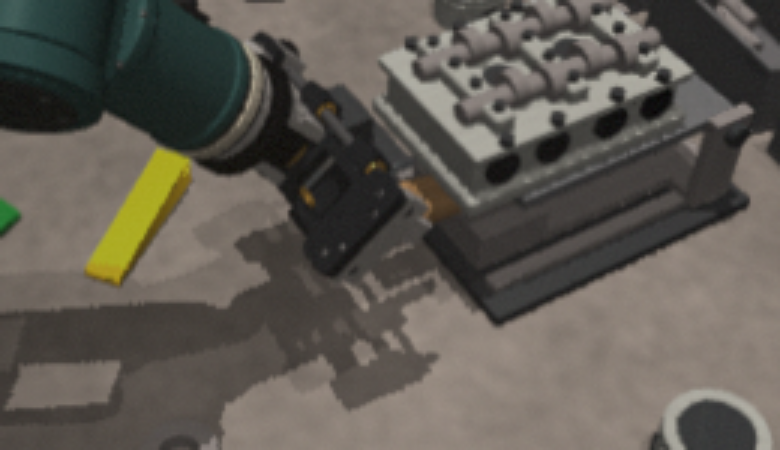

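Call:
step_arm(motion="0 0 0 0 0 0 0;0 0 0 0 0 0 0;0 0 0 0 0 0 0;0 0 0 0 0 0 0")

```text
time: 4.18
tool_pos: [0.6107, -0.0397, 0.0696]
ee_rot: [1.571, 0.869, 0.119]
wrist_force: [-0.5, 0.5, -0.9]
width: 0.0277
```

Call:
step_arm(motion="0 0 0 0.2 0 0 0;0 -0.02 -0.02 0.2 0 0 0;0 0 0 0.1 0 0 0;0 0 0 -0.2 0 0 0;0 -0.026 -0.031 -0.2 0 0 0;0 -0.026 -0.031 -0.2 0 0 0")

```text
time: 4.68
tool_pos: [0.6104, -0.0401, 0.0697]
ee_rot: [1.567, 0.867, 0.113]
wrist_force: [12.8, -5.8, -9.9]
width: 0.0279
```

Call:
step_arm(motion="0 0 0 -0.2 0 0 0;0 0 0 -0.2 0 0 0")

```text
time: 4.85
tool_pos: [0.6103, -0.0389, 0.0696]
ee_rot: [1.56, 0.866, 0.105]
wrist_force: [6.6, -13.3, -7.9]
width: 0.0278
```

Call:
step_arm(motion="0 0 0 0 0 0 0;0 0 0 0 0 0 0")

```text
time: 5.02
tool_pos: [0.6103, -0.0389, 0.0697]
ee_rot: [1.562, 0.866, 0.106]
wrist_force: [8.1, -8.7, -8.5]
width: 0.028
```

Call:
step_arm(motion="0 0 0 -0.1 0.015 -0.013 0;0 0 0 -0.1 0.015 -0.013 0;0 0 0 0 0.015 -0.013 0;0 0 0 0 0 0 0")

```text
time: 5.35
tool_pos: [0.6091, -0.0347, 0.0696]
ee_rot: [1.565, 0.868, 0.052]
wrist_force: [2.8, -6.2, -2.7]
width: 0.0277
```

Call:
step_arm(motion="0 0 0 0.2 -0.015 0.013 0;0 0 0 0.22 -0.015 0.013 0;0 -0.05 -0.06 0.22 -0.015 0.013 0;0 -0.05 -0.06 0.22 -0.015 0.013 0;0 -0.05 -0.06 0.22 -0.015 0.013 0;0 0 0 0.22 -0.015 0.013 0;0 0 0 0 0 0 0")

```text
time: 5.93
tool_pos: [0.6079, -0.0447, 0.0695]
ee_rot: [1.577, 0.869, 0.186]
wrist_force: [3.1, 4.6, -0.2]
width: 0.0276
```

Call:
step_arm(motion="0 0 0 -0.22 0.015 -0.013 0;0 -0.05 -0.06 -0.22 0.015 -0.013 0;0 -0.05 -0.06 -0.22 0.015 -0.013 0;0 -0.05 -0.06 -0.22 0.015 -0.013 0;0 -0.05 -0.06 -0.22 0.015 -0.013 0;0 0 0 -0.22 0.015 -0.013 0;0 0 0 0 0 0 0")

```text
time: 6.52
tool_pos: [0.6036, -0.0345, 0.0696]
ee_rot: [1.565, 0.867, 0.053]
wrist_force: [4.2, -5.6, -4.5]
width: 0.0275
```

Call:
step_arm(motion="0 0 0 0.22 -0.015 0.013 0;0 -0.05 -0.06 0.22 -0.015 0.013 0;0 -0.05 -0.06 0.22 -0.015 0.013 0;0 -0.05 -0.06 0.22 -0.015 0.013 0;0 -0.05 -0.06 0.22 -0.015 0.013 0;0 0 0 0.22 -0.015 0.013 0;0 0 0 0 0 0 0;0 0 0 -0.22 0.015 -0.013 0;0 -0.05 -0.06 -0.22 0.015 -0.013 0;0 -0.05 -0.06 -0.22 0.015 -0.013 0;0 -0.05 -0.06 -0.22 0.015 -0.013 0;0 -0.05 -0.06 -0.22 0.015 -0.013 0;0 0 0 -0.22 0.015 -0.013 0;0 0 0 0 0 0 0")

```text
time: 7.68
tool_pos: [0.5972, -0.035, 0.0696]
ee_rot: [1.566, 0.867, 0.054]
wrist_force: [4.6, -4.5, -4.4]
width: 0.0276
```

Run:
```python
from rel import *
im=snapshot("side");cv2.imwrite("pics/s3.png",cv2.resize(im[140:290,180:440,::-1],None,fx=3,fy=3))
im=snapshot("wrist");cv2.imwrite("pics/w3.png",im[:,:,::-1])
```

```text
(no output)
```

View pics/s3.png

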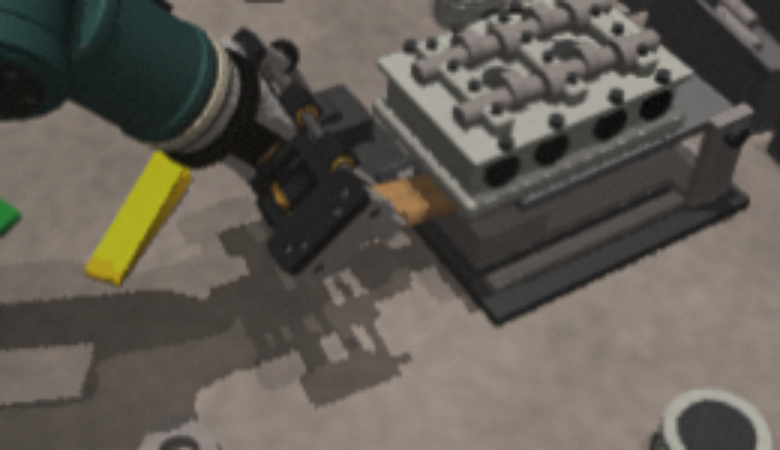

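View pics/w3.png

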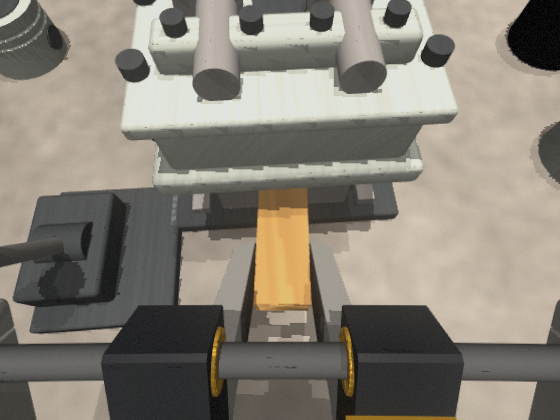

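The wedge now shows more length in the wrist view, with its tail at row 305. In the side view the head's corner is still at (470,205), so the carriage hasn't moved. I'll keep going.

Call:
step_arm(motion="0 0 0 0.22 -0.015 0.013 0;0 -0.05 -0.06 0.22 -0.015 0.013 0;0 -0.05 -0.06 0.22 -0.015 0.013 0;0 -0.05 -0.06 0.22 -0.015 0.013 0;0 -0.05 -0.06 0.22 -0.015 0.013 0;0 0 0 0.22 -0.015 0.013 0;0 0 0 0 0 0 0;0 0 0 -0.22 0.015 -0.013 0;0 -0.05 -0.06 -0.22 0.015 -0.013 0;0 -0.05 -0.06 -0.22 0.015 -0.013 0;0 -0.05 -0.06 -0.22 0.015 -0.013 0;0 -0.05 -0.06 -0.22 0.015 -0.013 0;0 0 0 -0.22 0.015 -0.013 0;0 0 0 0 0 0 0")

```text
time: 8.95
tool_pos: [0.5909, -0.0357, 0.0698]
ee_rot: [1.566, 0.867, 0.054]
wrist_force: [4.8, -3.6, -5.3]
width: 0.0277
```

Call:
step_arm(motion="0 0 0 0.22 -0.015 0.013 0;0 -0.05 -0.06 0.22 -0.015 0.013 0;0 -0.05 -0.06 0.22 -0.015 0.013 0;0 -0.05 -0.06 0.22 -0.015 0.013 0;0 -0.05 -0.06 0.22 -0.015 0.013 0;0 0 0 0.22 -0.015 0.013 0;0 0 0 0 0 0 0")

```text
time: 9.53
tool_pos: [0.5891, -0.0478, 0.0698]
ee_rot: [1.575, 0.868, 0.183]
wrist_force: [6.0, 4.2, -2.5]
width: 0.0279
```

Call:
step_arm(motion="0 0 0 -0.22 0.015 -0.013 0;0 -0.04 -0.047 -0.22 0.015 -0.013 0;0 -0.05 -0.06 -0.22 0.015 -0.013 0;0 -0.05 -0.06 -0.22 0.015 -0.013 0;0 -0.05 -0.06 -0.22 0.015 -0.013 0;0 0 0 -0.22 0.015 -0.013 0;0 0 0 0 0 0 0")

```text
time: 10.12
tool_pos: [0.585, -0.0364, 0.0704]
ee_rot: [1.565, 0.866, 0.054]
wrist_force: [5.5, -3.6, -3.4]
width: 0.0276
```

Call:
step_arm(motion="0 0 0 0.22 -0.015 0.013 0;0 -0.04 -0.047 0.22 -0.015 0.013 0;0 -0.05 -0.06 0.22 -0.015 0.013 0;0 -0.05 -0.06 0.22 -0.015 0.013 0;0 -0.05 -0.06 0.22 -0.015 0.013 0;0 0 0 0.22 -0.015 0.013 0;0 0 0 0 0 0 0")

```text
time: 10.7
tool_pos: [0.5834, -0.0487, 0.0704]
ee_rot: [1.574, 0.867, 0.182]
wrist_force: [6.3, 4.2, -1.1]
width: 0.0279
```

Call:
step_arm(motion="0 0 0 -0.22 0.015 -0.013 0;0 -0.04 -0.047 -0.22 0.015 -0.013 0;0 -0.05 -0.06 -0.22 0.015 -0.013 0;0 -0.05 -0.06 -0.22 0.015 -0.013 0;0 -0.05 -0.06 -0.22 0.015 -0.013 0;0 0 0 -0.22 0.015 -0.013 0;0 0 0 0 0 0 0")

```text
time: 11.28
tool_pos: [0.5781, -0.0372, 0.0702]
ee_rot: [1.564, 0.867, 0.054]
wrist_force: [-6.9, -5.3, 3.6]
width: 0.0277
```

Call:
step_arm(motion="0 0 0 0.22 -0.015 0.013 0;0 -0.04 -0.047 0.22 -0.015 0.013 0;0 -0.05 -0.06 0.22 -0.015 0.013 0;0 -0.05 -0.06 0.22 -0.015 0.013 0;0 -0.05 -0.06 0.22 -0.015 0.013 0;0 0 0 0.22 -0.015 0.013 0;0 0 0 0 0 0 0")

```text
time: 11.87
tool_pos: [0.5767, -0.0506, 0.0701]
ee_rot: [1.571, 0.867, 0.178]
wrist_force: [0.5, 1.4, 1.7]
width: 0.0277
```

Run:
```python
from rel import *
im=snapshot("side");cv2.imwrite("pics/s4.png",cv2.resize(im[140:290,180:440,::-1],None,fx=3,fy=3))
```

```text
(no output)
```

View pics/s4.png

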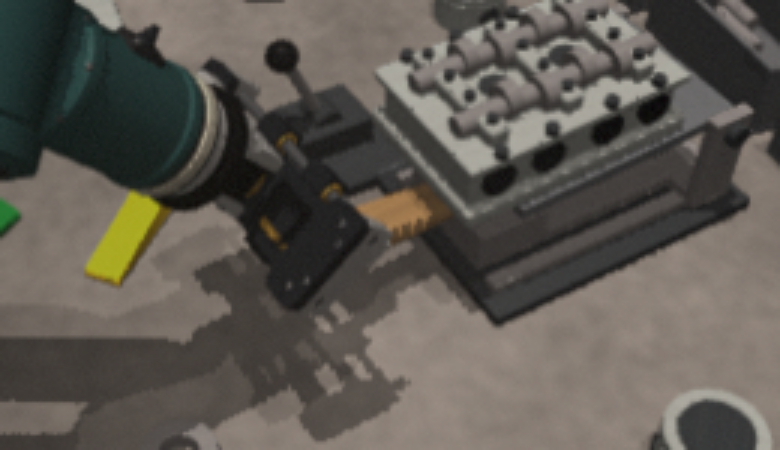

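The head dropped at about 30 mm of travel and the pull force went to zero. I'll straighten up and draw the wedge out slowly.

Call:
step_arm(motion="0 0 0 -0.2 0.015 -0.013 0;0 0 0 -0.2 0.015 -0.013 0;0 0 0 -0.2 0.015 -0.013 0;0 0 0 0 0.015 -0.013 0;0 -0.13 -0.15 0 0 0 0;0 -0.13 -0.15 0 0 0 0;0 0 0 0 0 0 0")

```text
time: 12.5
tool_pos: [0.5714, -0.0441, 0.07]
ee_rot: [1.57, 0.868, 0.099]
wrist_force: [-0.9, 0.9, 2.0]
width: 0.0281
```

Call:
step_arm(motion="0 -0.16 -0.19 0 0 0 0;0 -0.16 -0.19 0 0 0 0;0 -0.16 -0.19 0 0 0 0;0 -0.16 -0.19 0 0 0 0;0 -0.16 -0.19 0 0 0 0;0 -0.16 -0.19 0 0 0 0;0 -0.16 -0.19 0 0 0 0;0 -0.16 -0.19 0 0 0 0;0 -0.16 -0.19 0 0 0 0;0 -0.16 -0.19 0 0 0 0;0 -0.16 -0.19 0 0 0 0;0 -0.16 -0.19 0 0 0 0;0 0 0 0 0 0 0;0 0 0 0 0 0 0")

```text
time: 13.67
tool_pos: [0.5415, -0.0472, 0.0694]
ee_rot: [1.57, 0.869, 0.099]
wrist_force: [0.1, 0.1, -1.1]
width: 0.0278
```

Run:
```python
from rel import *
rel(np.array([.41,-.298,.1]),target_R(.12,np.radians(40),-1))
im=snapshot("side");cv2.imwrite("pics/s5.png",im[:,:,::-1])
im=snapshot("wrist");cv2.imwrite("pics/w5.png",im[:,:,::-1])
```

```text
t 13.6667 p [ 0.5415 -0.0472  0.0694] F [ 0.1  0.1 -1.1] w 0.0278 j [-0.37 -0.23  2.16  0.52  0.64  0.77]
x axis [ 0.643  0.064 -0.764]
shift cm [-12.39  -9.91  23.66] rot [-0.016  0.014 -0.004]
```

View pics/s5.png

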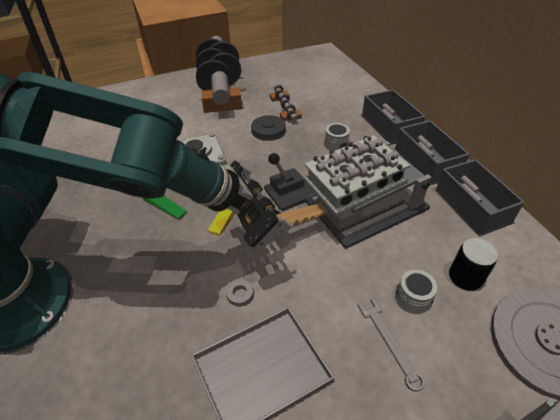

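View pics/w5.png

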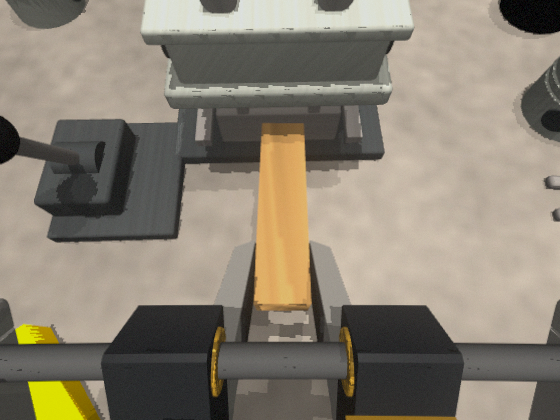

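Call:
step_arm(motion="0 -1.2 1.0 0 0 0 0;0 -1.3 1.1 0 0 0 0;0 -1.3 1.1 0 0 0 0;0 -0.93 -1.1 1.69 0 0 0;0 -0.93 -1.1 1.69 0 0 0;0 -0.93 -1.1 1.69 0 0 0;0 -0.93 -1.1 1.69 0 0 0;0 -0.93 -1.1 1.69 0 0 0;0 -0.93 -1.1 1.69 0 0 0;0 -0.93 -1.1 1.69 0 0 0;0 -0.93 -1.1 1.69 0 0 0;0 -0.93 -1.1 1.69 0 0 0;0 -0.93 -1.1 1.69 0 0 0;0 0 0 0 0 0 0")

```text
time: 14.93
tool_pos: [0.4138, -0.2333, 0.1195]
ee_rot: [1.567, 0.869, 0.09]
wrist_force: [0.0, 0.3, -0.1]
width: 0.0276
```

Run:
```python
from rel import *
rel(np.array([.365,-.303,.026]),target_R(.12,np.radians(40),-1))
im=snapshot("side");cv2.imwrite("pics/s6.png",im[:,:,::-1])
im=snapshot("wrist");cv2.imwrite("pics/w6.png",im[:,:,::-1])
```

```text
t 14.9333 p [ 0.4138 -0.2333  0.1195] F [ 0.   0.3 -0.1] w 0.0276 j [-1.08 -0.34  2.12  0.71  1.15  0.17]
x axis [ 0.643  0.058 -0.764]
shift cm [  3.6  -10.25   6.47] rot [-0.019  0.019 -0.003]
```

View pics/s6.png

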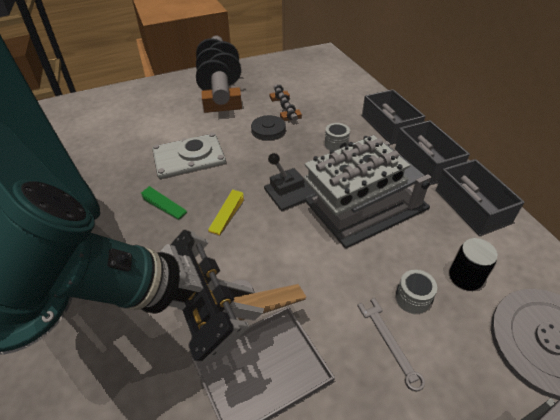

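View pics/w6.png

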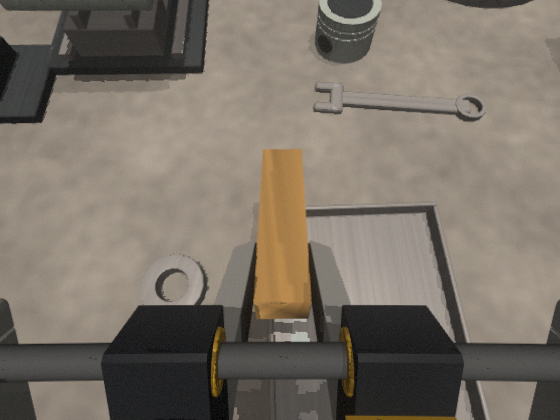

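Call:
step_arm(motion="0 -0.88 -1.05 1.62 -0.005 0.005 0;0 -0.88 -1.05 1.62 -0.005 0.005 0;0 -0.88 -1.05 1.62 -0.005 0.005 0;0 -0.88 -1.05 1.62 -0.005 0.005 0;0 1.06 -0.9 0 0 0 0;0 1.06 -0.9 0 0 0 0;0 1.06 -0.9 0 0 0 0;0 1.06 -0.9 0 0 0 0;0 1.06 -0.9 0 0 0 0;0 0 0 0 0 0 0")

```text
time: 15.87
tool_pos: [0.3679, -0.2974, 0.0471]
ee_rot: [1.581, 0.869, 0.136]
wrist_force: [-0.3, -0.0, 0.1]
width: 0.0276
```

Run:
```python
from rel import *
rel(np.array([.365,-.303,.026]),target_R(.12,np.radians(40),-1))
im=snapshot("side");cv2.imwrite("pics/s7.png",im[:,:,::-1])
im=snapshot("wrist");cv2.imwrite("pics/w7.png",im[:,:,::-1])
```

```text
t 15.8667 p [ 0.3679 -0.2974  0.0471] F [-0.3 -0.   0.1] w 0.0276 j [-1.28 -0.13  2.12  0.77  1.16 -0.17]
x axis [ 0.639  0.088 -0.764]
shift cm [ 1.38 -1.63  0.54] rot [ 0.002 -0.01  -0.003]
```

View pics/s7.png

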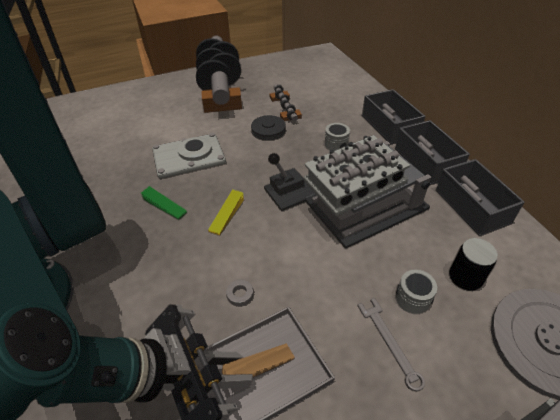

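View pics/w7.png

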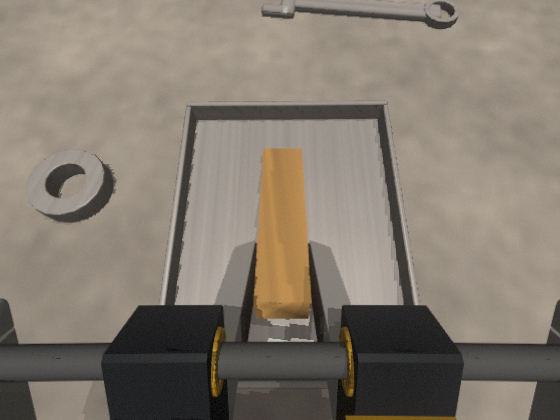

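Call:
step_arm(motion="0 0.3 -0.26 0 0 0 0;0 0.3 -0.26 0 0 0 0;0 0.3 -0.26 0 0 0 0;0 0.3 -0.26 0 0 0 0;0 0.28 -0.2 0 0 0 0;0 0 0 0 0 0 0;0 0 0 0 0 0 0")

```text
time: 16.55
tool_pos: [0.3676, -0.3002, 0.0299]
ee_rot: [1.574, 0.868, 0.128]
wrist_force: [1.3, -1.3, 1.4]
width: 0.028
```

Call:
step_arm(motion="0 0.1 -0.09 0 0 0 0;0 0.1 -0.09 0 0 0 0;0 0.1 -0.09 0 0 0 0;0 0 0 0 0 0 0;0 0 0 0 0 0 0")

```text
time: 16.97
tool_pos: [0.3674, -0.2998, 0.0259]
ee_rot: [1.574, 0.869, 0.129]
wrist_force: [-0.9, -1.4, 3.2]
width: 0.028
```

Call:
step_arm(motion="35 0 0 0 0 0 0;45 0 0 0 0 0 0;55 0 0 0 0 0 0;55 0 0 0 0 0 0;55 0 0 0 0 0 0;55 0 0 0 0 0 0;55 0 0 0 0 0 0")

```text
time: 17.55
tool_pos: [0.3674, -0.2997, 0.0258]
ee_rot: [1.574, 0.869, 0.13]
wrist_force: [-0.9, -0.4, -0.7]
width: 0.0515
```

Run:
```python
from rel import *
print(pose()[2]['width'])
im=snapshot("wrist");cv2.imwrite("pics/w8.png",im[:,:,::-1])
```

```text
0.05147723347468644
```

View pics/w8.png

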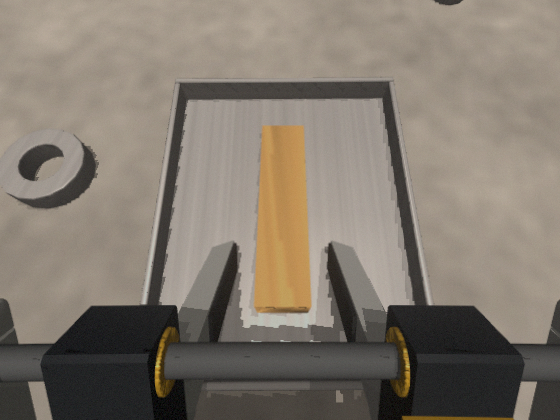

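Call:
step_arm(motion="55 -1.9 1.6 0 0 0 0;55 -1.9 1.6 0 0 0 0;55 -1.9 1.6 0 0 0 0;55 -1.9 1.6 0 0 0 0;0 -1.9 1.6 0 0 0 0;0 0 0 -1 0 0 -0.116;0 0 0 -1 0 0 -0.116;0 0 0 -1 0 0 -0.116;0 0 0 -1 0 0 -0.116;0 0 0 -1 0 0 -0.116;0 0 0 -1 0 0 -0.116;0 0 0 0 -0.12 0 0;0 0 0 0 -0.12 0 0;0 0 0 0 -0.12 0 0;0 0 0 0 -0.12 0 0;0 0 0 0 -0.12 0 0;0 0 0 0 -0.12 0 0;0 0 0 0 -0.12 0 0;0 0 0 0 0 0 0")

```text
time: 19.18
tool_pos: [0.3595, -0.2404, 0.1501]
ee_rot: [1.132, 1.564, 0.53]
wrist_force: [1.2, 0.2, 0.6]
width: 0.0007
```

```bash
cat >> h.py <<'E'
def down_R(yaw): # tool z along (cos yaw, sin yaw)
    z=np.array([np.cos(yaw),np.sin(yaw),0]);x=np.array([0,0,-1.]);return Ro.from_matrix(np.c_[x,np.cross(z,x),z])
E
python3 - <<'E'
from rel import *
rel(np.array([.583-.045*.993,.0987-.045*.12,.2]),down_R(.12))
im=snapshot("side");cv2.imwrite("pics/s9.png",im[:,:,::-1])
E
```

```text
t 19.1833 p [ 0.3595 -0.2404  0.1501] F [1.2 0.2 0.6] w 0.0007 j [-0.73 -0.15  1.75  0.01  1.54 -0.12]
x axis [ 0.006  0.003 -1.   ]
shift cm [-4.78 37.66 -4.13] rot [-0.722  0.005 -0.005]
```

View pics/s9.png

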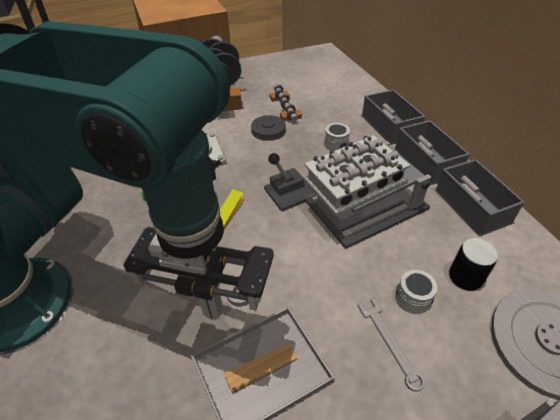

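Call:
step_arm(motion="0 -2.4 0 0 0 0 0;0 -2.4 0 0 0 0 0;0 0 2.9 -0.32 0 0 0;0 0 2.9 -0.32 0 0 0;0 0 2.9 -0.32 0 0 0;0 0 2.9 -0.32 0 0 0;0 0 2.9 -0.32 0 0 0;0 0 2.9 -0.32 0 0 0;0 0 2.9 -0.32 0 0 0;0 0 2.9 -0.32 0 0 0;0 0 2.9 -0.32 0 0 0;0 0 2.9 -0.32 0 0 0;0 0 2.9 -0.32 0 0 0;0 0 2.9 -0.32 0 0 0;0 0 2.9 -0.32 0 0 0;0 0 0 0 -0.12 0 0;0 0 0 0 -0.12 0 0;0 0 0 0 -0.12 0 0;0 0 0 0 -0.12 0 0;0 0 0 0 -0.12 0 0")

```text
time: 20.9
tool_pos: [0.539, 0.0935, 0.2]
ee_rot: [0.518, 1.565, 0.517]
wrist_force: [-0.0, -0.3, -0.4]
width: 0.0007
```

Run:
```python
from rel import *
rel(np.array([.583-.045*.993,.0987-.045*.12,.1]),down_R(.12))
im=snapshot("side");cv2.imwrite("pics/s10.png",im[:,:,::-1])
im=snapshot("wrist");cv2.imwrite("pics/w10.png",im[:,:,::-1])
```

```text
t 20.9 p [0.539  0.0935 0.2   ] F [-0.  -0.3 -0.4] w 0.0007 j [0.07 0.08 1.42 0.   1.63 0.07]
x axis [ 0.005  0.003 -1.   ]
shift cm [10.   -0.05 -0.12] rot [-0.121  0.005 -0.003]
```

View pics/s10.png

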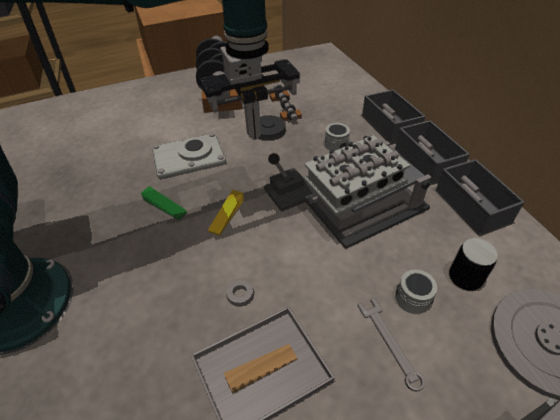

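View pics/w10.png

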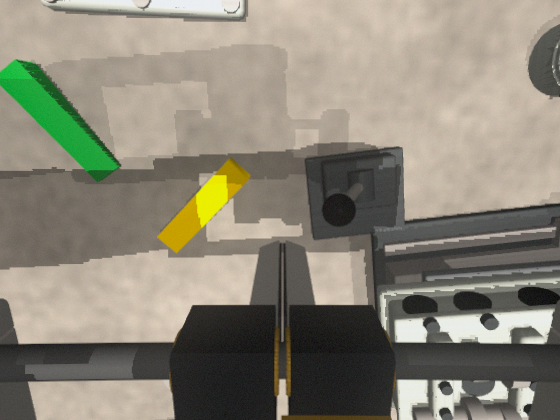

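Run:
```python
from rel import *
for z in(.104,.109):print(onz(camera_params("wrist"),(340,209),z))
pd=camera_params("side");print(tri((camera_params("wrist"),(340,209)),(pd,(274,159))))
```

```text
[0.58479573 0.09762361 0.104     ]
[0.58389102 0.09912469 0.109     ]
(array([0.58433114, 0.09843751, 0.10673334]), [2.9916210843052774e-05, 2.9916210843050057e-05])
```

Call:
step_arm(motion="0 2 0 0 -0.12 0 0;0 2 0 0 0 0 0;0 2 0 0 0 0 0;0 2 0 0 0 0 0;0 2 0 0 0 0 0;0 0 0 0.5 0 0 0;0 0 0 1 0 0 0;0 0 0 1 0 0 0;0 0 0 1 0 0 0;0 0 0 1 0 0 0;0 0 0 1 0 0 0;0 0 0 1 0 0 0;0 0 0 1 0 0 0;0 0 0 0.7 0 0 0;0 0 0 0 0 0 0")

```text
time: 22.25
tool_pos: [0.6235, 0.1032, 0.1022]
ee_rot: [0.213, 1.561, 0.328]
wrist_force: [-0.1, 0.7, 0.7]
width: 0.0007
```

Run:
```python
from rel import *
rel(np.array([.584+.0515*.993,.0985+.0515*.12,.1]),down_R(.12))
im=snapshot("side");cv2.imwrite("pics/s11.png",cv2.resize(im[90:240,180:440,::-1],None,fx=3,fy=3))
```

```text
t 22.25 p [0.6235 0.1032 0.1022] F [-0.1  0.7  0.7] w 0.0007 j [ 0.07  0.31  1.35  0.    1.47 -0.04]
x axis [ 0.009  0.003 -1.   ]
shift cm [0.23 0.01 1.17] rot [-0.005  0.01  -0.002]
```

View pics/s11.png

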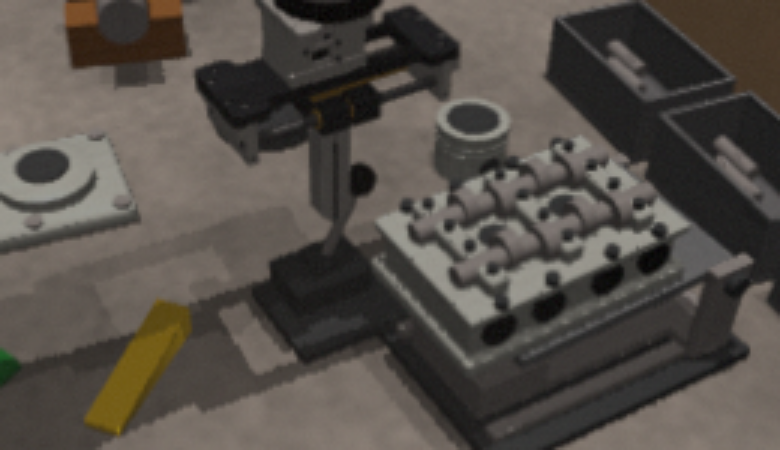

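Call:
step_arm(motion="0 0 0 0.5 0 0 0;0 0 0 0.5 0 0 0;0 0 0 0.3 0 0 0;0 0 0 0 0 0 0")

```text
time: 22.63
tool_pos: [0.6295, 0.1041, 0.1012]
ee_rot: [2.815, 1.565, 2.931]
wrist_force: [-13.5, -2.4, 7.2]
width: 0.0003
```

Run:
```python
from rel import *
rel(np.array([.584+.0515*.993,.0985+.0515*.12,.1]),down_R(.12))
pd=camera_params("side")
im=snapshot("side");cv2.imwrite("pics/s12.png",cv2.resize(im[130:210,250:350,::-1],None,fx=7,fy=7))
R=np.array([[np.cos(.12),-np.sin(.12)],[np.sin(.12),np.cos(.12)]])
for lk in(.8,.9,1.):
    d0=-.08*np.sin(.45); 
    b=np.r_[np.array([.584,.0985])+R@[.08*np.sin(lk-.5)-d0,0],.034+.08*np.cos(lk-.5)];print(lk,b,proj(pd,b))
```

```text
t 22.6333 p [0.6295 0.1041 0.1012] F [-13.5  -2.4   7.2] w 0.0003 j [ 0.07  0.34  1.32  0.    1.49 -0.04]
x axis [-0.006  0.001 -1.   ]
shift cm [ 0.12 -0.01  0.57] rot [-0.004 -0.006 -0.002]
0.8 [0.6420186  0.10549584 0.11042692] [[296.51228813 149.88847143]]
0.9 [0.64947643 0.10639511 0.10768488] [[299.33483253 149.86786305]]
1.0 [0.65662523 0.1072571  0.1042066 ] [[302.00495343 150.14395999]]
```

View pics/s12.png

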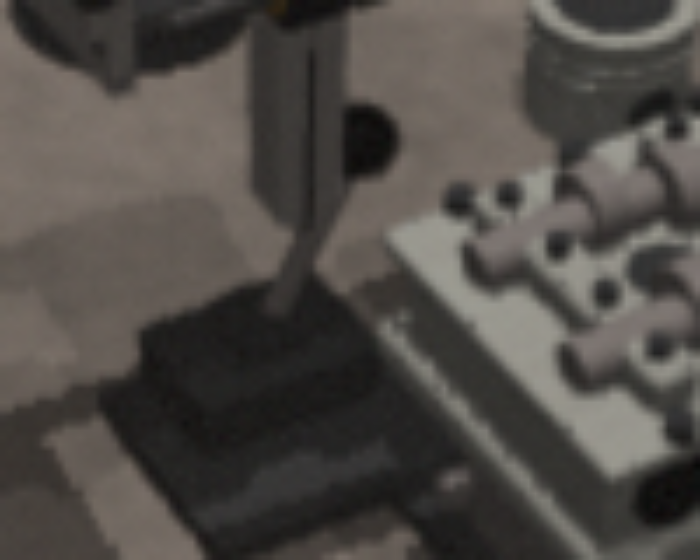

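Call:
step_arm(motion="0 0 0 -0.8 0 0 0;0 0 0 -1.2 0 0 0;0 0 0 -1.5 0 0 0;0 -1.5 0 -1 0 0 0;0 -2 0 -2 0 0 0;0 -3 0 -3 0 0 0;0 -3 0 -3 0 0 0;0 -3 0 -3 0 0 0;0 0 0 0 0 0 0")

```text
time: 23.43
tool_pos: [0.4805, 0.0866, 0.232]
ee_rot: [0.073, 1.551, 0.19]
wrist_force: [1.6, 0.6, 0.2]
width: 0.0003
```

Run:
```python
from rel import *
print(pose()[2]['wrist_force'],pose()[0])
for n in("side","scene","wrist"):
    im=snapshot(n);cv2.imwrite(f"pics/{n}13.png",im[:,:,::-1])
    if n=="side":
        cv2.imwrite("pics/s13z.png",cv2.resize(im[120:260,250:440,::-1],None,fx=4,fy=4))
        a=cv2.imread("pics/side0.png")
        # shift of carriage rear (away from hinge motion): phase correlation of low carriage/base patches
        g0=cv2.cvtColor(a,cv2.COLOR_BGR2GRAY).astype(np.float32);g1=cv2.cvtColor(im,cv2.COLOR_RGB2GRAY).astype(np.float32)
        for nm,(x0,y0,x1,y1) in {"rear hinge post":(405,170,435,205),"bed corner":(335,225,375,255),"crates":(440,150,520,230),"side block":(335,205,400,240)}.items():
            print(nm,cv2.phaseCorrelate(g0[y0:y1,x0:x1].copy(),g1[y0:y1,x0:x1].copy(),cv2.createHanningWindow((x1-x0,y1-y0),cv2.CV_32F)))
```

```text
[1.62526031 0.62148426 0.24222849] [0.48053822 0.0865792  0.23199861]
rear hinge post ((-0.08581926774454374, 0.25436651017221124), 1.0215931874734383)
bed corner ((0.037586463449390095, -0.03544313147288669), 0.9322168636322021)
crates ((0.014754598725410517, -0.025269749117356355), 0.9835642647743225)
side block ((-0.19917782551195984, 0.10853249045209168), 0.7807579723037319)
```

View pics/side13.png

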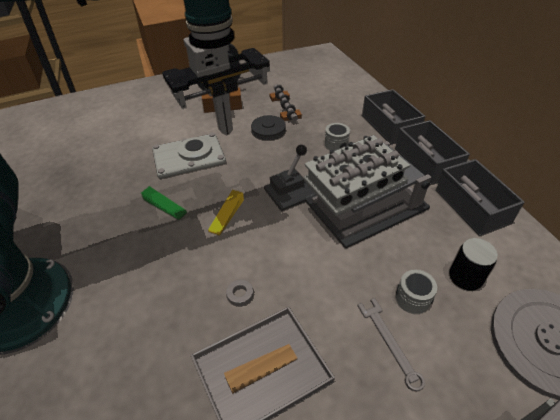

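View pics/s13z.png

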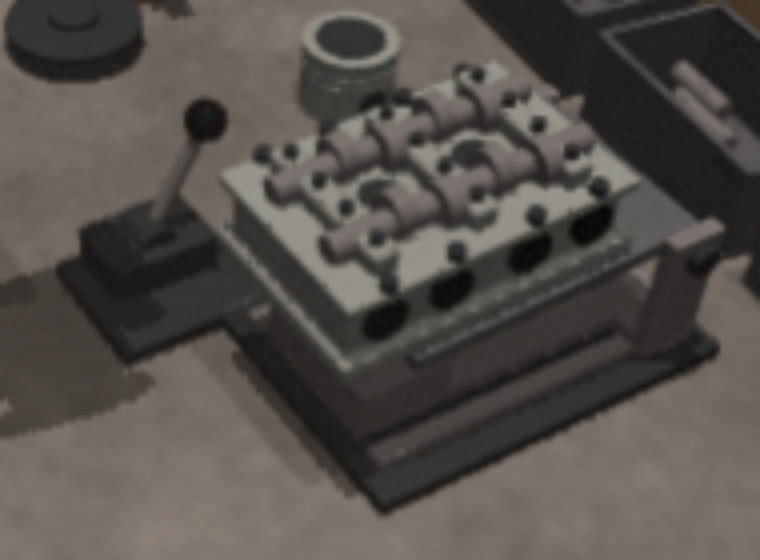

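View pics/scene13.png

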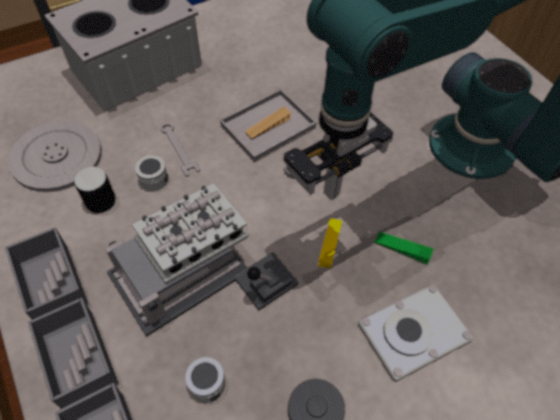

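Run:
```python
from rel import *
for n,(x0,y0,x1,y1) in {"side":(290,138,315,162),"scene":(240,258,270,290)}.items():
    im=cv2.imread(f"pics/{n}13.png");g=cv2.cvtColor(im,cv2.COLOR_BGR2GRAY);m=(g[y0:y1,x0:x1]<32).astype(np.uint8)
    k,l,s,c=cv2.connectedComponentsWithStats(m);i=1+np.argmax(s[1:,4]);print(n,s[i],c[i]+[x0,y0])
b,e=tri((camera_params("side"),(301.25,150)),(camera_params("scene"),(254,273)));print(b,e)
print("travel",(b-[.584,.0985,.107]).round(4))
```

```text
side [ 7  7  9 10 72] [300.81944444 149.80555556]
scene [  8   9  12  13 114] [253.59649123 273.39473684]
[0.65291715 0.10699263 0.10591826] [0.0015122476303619905, 0.0015122476303619388]
travel [ 0.0689  0.0085 -0.0011]
```

Run:
```python
import cv2
a=cv2.imread("pics/side0.png")[140:205,255:320];b=cv2.imread("pics/side13.png")[140:205,255:320]
cv2.imwrite("pics/lev.png",cv2.convertScaleAbs(cv2.resize(cv2.hconcat([a,b]),None,fx=6,fy=6,interpolation=cv2.INTER_CUBIC),alpha=2.2))
```

```text
(no output)
```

View pics/lev.png

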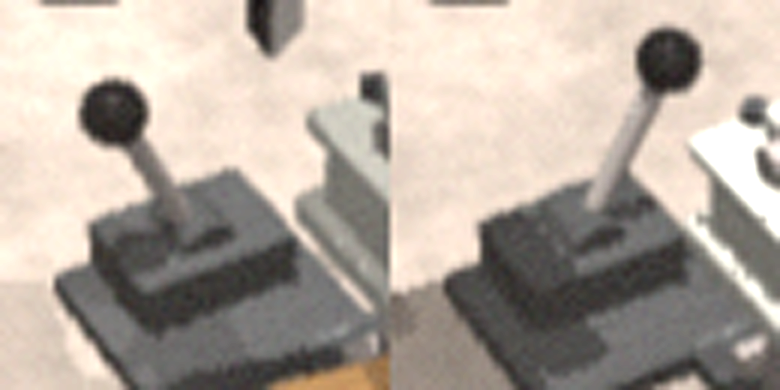

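Run:
```python
from h import *
p=camera_params("side")
for yaw in(.11,.12,.13):
    n=np.array([-np.sin(yaw),np.cos(yaw),0]);u=np.array([np.cos(yaw),np.sin(yaw),0])
    for P0 in([.584,.0985],[.584,.0965]):
        r=[]
        for a,b in[((114,112),(177,212)),((278,61),(208,203))]:
            q=[]
            for uv in(a,b):
                C,d=ray(p,(255+uv[0]/6,140+uv[1]/6));X=C+d*(n@(np.r_[P0,0]-C))/(n@d);q.append((X@u,X[2]))
            r+=[round(float(np.arctan2(q[0][0]-q[1][0],q[0][1]-q[1][1])),3),np.round(q,4).tolist()]
        print(yaw,P0,r)
```

```text
0.11 [0.584, 0.0985] [-0.411, [[0.5917, 0.1076], [0.618, 0.0474]], 0.473, [[0.6622, 0.1055], [0.6319, 0.0463]]]
0.11 [0.584, 0.0965] [-0.411, [[0.5907, 0.1094], [0.6169, 0.0493]], 0.473, [[0.661, 0.1072], [0.6308, 0.0482]]]
0.12 [0.584, 0.0985] [-0.412, [[0.592, 0.1076], [0.6184, 0.0471]], 0.477, [[0.6629, 0.1048], [0.6324, 0.0459]]]
0.12 [0.584, 0.0965] [-0.412, [[0.591, 0.1094], [0.6173, 0.0491]], 0.477, [[0.6617, 0.1066], [0.6313, 0.0478]]]
0.13 [0.584, 0.0985] [-0.412, [[0.5923, 0.1076], [0.6188, 0.0468]], 0.482, [[0.6636, 0.1042], [0.6329, 0.0455]]]
0.13 [0.584, 0.0965] [-0.412, [[0.5913, 0.1094], [0.6177, 0.0488]], 0.482, [[0.6624, 0.106], [0.6318, 0.0474]]]
```

Run:
```python
from bench import robot
print(robot.close_job())
```

```text
the job is handed in; nothing more can be done
None
```

I worked the wedge out from under the head, laid it in the tray and let go of it. Then I pushed the lock lever over and handed the job in at about 23.6 s. The hand-in gives no verdict, so this rests on my last pictures and force readings.

- **Wedge out:** I gripped the tail with the fingers leaning 40 degrees and pulled about 3 mm per side-to-side swing. The head dropped after about 30 mm, and I drew the wedge out to about 70 mm. The wrist force along the pull was about 3–7 N at the end of each swing. The first trial swing, done without turning the wrist, read 12.8 N, close to the 15 N at which the carriage gives way.
- **Tray:** the last side and scene pictures show the wedge lying flat near the middle of the tray, with the gripper clear of it.
- **Plate:** the head visibly came down and the pull fell to about zero. I did not measure the cross bar's height directly.
- **Carriage:** comparing the side pictures before and after, the hinge post shifted by about 0.3 pixel, which I take as under 1 mm against the 6 mm limit.
- **Lever:** it met its stop at about 13 N. My two checks disagree a little: the bar's angle in the side picture gives about 0.98 rad. The ball's travel alone gives 0.90 to 1.0, depending on where it started.
- **Other parts:** nothing else on the bench looks moved. The robot ended clear of everything.

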